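# Lay the standing cheese block down and push it home

### The job

The tall cheese block stands on its end on the white cutting board. Tip it over, without lifting it off the board, so that it falls lengthwise towards the metal stop at the end of the board; then push it along the board until its leading end (the one that was on top) rests squarely against the stop, ready for portioning. Leave the small butter piece on the board and the other cheeses around it where they are.

Things in the scene. Friction and masses are not known exactly. Their poses are not given: they have to be found in the camera images.
- board: White plastic cutting board, fixed to the deck, 270 mm long (its x) by 190 mm wide (its y); origin under its centre at deck level, z up, top surface at z = 18 mm. An aluminium stop bar 20 mm thick crosses the whole width at its +x end: bar's inner face at x = +115 mm, bar top 25 mm above the board's surface (z = 43 mm). The block stands at the other (-x) end in the half towards -y; the butter lies in the +y half.
- stop_face (a point): Point on the inner face of the stop bar, in line with the middle of the block's lane (board x = 115, y = -40, z = 30 mm); axes as the board's.
- block: Plain pale yellow cheese block, 105 mm long (its y) by 58 mm (its x) by 52 mm (its z), about 0.33 kg (varies), slides on the board with ordinary friction. At the start it stands on one 58 x 52 mm end, its y pointing up and its z pointing roughly (within about 0.12 rad) along the board's +x towards the stop. Origin in the middle of the 58 x 105 mm face at z = 0, the face away from the stop.
- block_center (a point): Centre of the block, axes as the block's; y is its long axis. At the start 52.5 mm above the board's surface.
- block_top (a point): Centre of the end of the block that is on top at the start (52.5 mm along +y from block_center), axes as the block's. It must end against the stop.
- butter: Small yellow butter piece, 63 x 45 x 22 mm, lying loose on the board beside the block's path; origin at the centre of its underside. Leave it.
- truffle: Loose pale round cheese with a piece cut out, 126 x 130 x 54 mm, on the deck left of the board; origin at the centre of its underside. Leave it.
- caciotta: Loose small round pale cheese, 101 x 97 x 46 mm, on the deck behind and left of the board; origin at the centre of its underside. Leave it.
- pear: Loose pear-shaped yellow cheese, 58 mm across and 73 mm tall, on the deck right of the board; origin at its foot. Leave it.
- wedge: Loose cheese wedge with a dark rind, 100 x 92 x 40 mm, on the deck right of the board; origin at its underside. Leave it.

How it is judged:
On the way:
1. the block lies on its side on the board, its former top towards the stop (angle between block_center's own y axis and vertical above 1.4 rad and angle between the y axis of block_center and the x axis of board, either way round below 0.6 rad and z of block_center in the frame of board below 0.055 m), for 0.2 s.
At the end, for the whole second after the job is handed in: The block lies at rest flat on the board, its former top end within 6 mm of the stop's inner face, its long axis within 0.14 rad (8 degrees) of the board's length, its centre still in its own half of the board (board y from -80 to +20 mm) (x of block_top in the frame of board between 0.109 and 0.12 m and angle between the y axis of block_center and the x axis of board, either way round below 0.14 rad and angle between block_center's own y axis and vertical between 1.48 and 1.66 rad and y of block_center in the frame of board between -0.08 and 0.02 m and z of block_center in the frame of board between 0.038 and 0.053 m and linear speed of block below 0.02 m/s); the robot touches nothing.
It fails at once if the block is lifted clear of the board (its centre more than 87 mm above the board's surface) (height (world z) of block_center above 0.105 m).
It fails at once if the butter piece or one of the other loose cheeses is moved more than 25 mm (distance of any of butter, truffle, caciotta, pear, wedge from where it was at the start of the episode above 0.025 m).
It also fails if it takes over 40 s, if anything falls off the work surface, if the arm or the gripper's body presses on something with over 40 N, if the wrist force passes 120 N, or if a joint passes its speed limit or range.

### The arm

A 6-joint arm with a two-finger parallel gripper is mounted at the origin on a cart in front of the work surface, level with it; the furniture and walls round the work are solid. World frame = base frame: x ahead of the robot, y to its left, z up, the work surface at z = 0. Lengths are in m, angles in rad, forces in N, time in s.
With the tool pointing down it reaches from about 0.3 to 0.825 m from the base axis. Payload 5.4 kg.
Tool frame: the origin (TCP) lies between the finger pads; the fingertips stand 22 mm ahead of it and the grasp point (between the pads) lies 3 mm ahead of it (finger_overhang is the distance from the TCP to the fingertips, in m); z points along the fingers, y is the line along which they close (so a half turn about z gives the same grasp; the last joint's range is limited). The gripper opens to 92 mm and grips with 3 to 60 N. Pads are 20 mm wide; open, the fingers measure 128 mm over their backs; the gripper's body (75 mm by 189 mm) begins 69 mm behind the grasp point.
Start: joints at [1.03, 0.158, 1.597, -0, 1.386, -0.21], TCP at [0.187, 0.544, 0.237] pointing down, gripper open.
Joint ranges: [-2.91, 2.91], [-0.94, 2.29], [0.18, 2.7], [-1.29, 4.43], [0.17, 2.64], [-3, 3]. Speed limits (rad/s): [2.57, 2.57, 3.14, 3.14, 3.14, 3.14].

### API

Orientations are given as a unit quaternion [x, y, z, w].
In Python, from plant import * gives the robot as it stands.
- The arm moves only by the tool step_arm, never from a script. Its argument "commands" is one flat list of numbers, 5 for each row, row after row: the closure, from 0 (fully open) to 1 (shut), then the shift along the tool's x, y, z in mm, then the turn about the tool's z in rad. In form: [hand, x, y, z, spin, hand, x, y, z, spin, ...]. A call has 1 to 8 rows; each row shifts and turns the commanded pose from where the row before left it, along the tool's axes as they then stand; what a row does not reach is not made up. A row lasts 1/10 s, in which the tool goes at most 50 mm and 8.59 degrees, less where a joint would pass 70% of its speed; a pose out of reach is approached as far as the arm can. A call with a gripper value outside its range is refused whole. The fingers move at their own pace and stop on an object; "force" is the grip in N (left out, the last holds). Time passes only in rows, so rows that do not move let the fingers close. It gives the time, the measured TCP pose, the force, the opening and the grip force at its end, in the units of the state.
- get_obs(): the state, without advancing time (a new reading comes with each control period).
- get_image(name): name is "side" or "top"; returns (picture, depth): 420x560x3 uint8, red, green, blue; 420x560 float32, m along the optical axis (not along the pixel's ray), 0 where there is no reading.
- camera_params(name): a dict with "fx", "fy", "cx", "cy" (pixels), "T" (4x4, takes a point from camera to world coordinates). Camera axes: x right, y down, z forward; pixel columns grow to the right and rows downward; lengths in m; the calibration is good to about 2 mm. A picture is of the moment at which its call begins. camera_params takes no time and is no camera call.
- close_job(): hands the job in; it is judged then, once.
The state is a dict: "t": time; "joints": joint angles; "joint_vel": joint speeds; "joint_efforts": joint torques, N m; "eef_pos": TCP position; "orientation": TCP orientation; "force": force on the tool from outside, world axes, zero at the start; "wrist_torque": the same for the moment, N m; "gripper_width": opening from 0.0 (shut) to 1.0 (fully open); "grip_force": force on a finger pad.
Only numpy, scipy, OpenCV 4.12 (cv2) and the standard library are available. Lean on these libraries where they do the work, as an engineer would, in place of code of your own. Each camera call takes 0.05 s, during which the arm holds its last target. There are 200 camera calls.

## Working session

There is one attempt and no reset: what is moved stays moved. The work goes in short steps, Python scripts to look and compute and a tool call to move; the robot and the scene stay as the last step left them, time stands still between calls to the robot, and variables do not carry over. Pictures are saved under pics/ and viewed, at most 10 in all, crops included, and the job is handed in when it is done.

Besides the shell and the picture viewer there is one more tool, called after ">>>" as a command line: name --argument value ..., lists and objects as JSON in quotes. step_arm: Moves the arm, as the interface text tells. Its arguments: {"type":"object","properties":{"commands":{"type":"array"},"force":{"type":"number"}},"required":["commands"]}

```bash
mkdir -p pics
cat > h.py <<'E'
from plant import *
import numpy as np, cv2
def snap(n,f):
    p,d=get_image(n); cv2.imwrite(f'pics/{f}.png',p[:,:,::-1]); np.save(f'pics/{f}.npy',d); return p,d
def cloud(n,d):
    c=camera_params(n); v,u=np.mgrid[0:d.shape[0],0:d.shape[1]]
    P=np.stack([(u-c['cx'])/c['fx']*d,(v-c['cy'])/c['fy']*d,d],-1)
    T=np.array(c['T']); return P@T[:3,:3].T+T[:3,3]
E
python3 - <<'E'
from h import *
snap('top','t0');snap('side','s0');print(get_obs())
for n in('top','side'):print(camera_params(n))
E
```

```text
{'t': 0.1, 'joints': array([ 1.02988280e+00,  1.59015033e-01,  1.59809622e+00,  1.26844924e-05,
        1.38617707e+00, -2.10103091e-01]), 'joint_vel': array([ 0.00052791, -0.00046189, -0.00336315,  0.0010303 , -0.00037881,
        0.00145198]), 'joint_efforts': array([-9.00539112e-05, -3.86501706e+01, -3.22962356e+01,  7.03575136e-02,
        3.39783321e-02, -8.06420599e-05]), 'eef_pos': array([0.18650939, 0.54336046, 0.23570609]), 'orientation': array([ 1.64653127e-01,  9.86351169e-01, -7.86472015e-04, -3.16738441e-04]), 'force': array([ 0.1728467 ,  0.00946329, -0.08181146]), 'wrist_torque': array([ 0.00339088, -0.0042104 ,  0.03519547]), 'grip_force': 0.0, 'gripper_width': 1.000386114766003}
{'fx': 512.1295407956424, 'fy': 512.1295407956424, 'cx': 282.29389883487266, 'cy': 210.00151598602707, 'T': array([[-2.22658762e-02, -9.82870184e-01,  1.82949259e-01,
         2.47106294e-01],
       [-9.99751691e-01,  2.17274187e-02, -4.94735685e-03,
        -2.97956154e-02],
       [ 8.87594384e-04, -1.83013988e-01, -9.83109909e-01,
         1.53568296e+00],
       [ 0.00000000e+00,  0.00000000e+00,  0.00000000e+00,
         1.00000000e+00]])}
{'fx': 472.45816119279704, 'fy': 472.45816119279704, 'cx': 274.8494050145163, 'cy': 208.68090204617292, 'T': array([[ 0.8549325 , -0.33351652,  0.39731241,  0.06028775],
       [-0.51869842, -0.55923547,  0.64668976, -0.80515128],
       [ 0.00650947, -0.75896141, -0.65110307,  0.89729298],
       [ 0.        ,  0.        ,  0.        ,  1.        ]])}
```

View pics/t0.png

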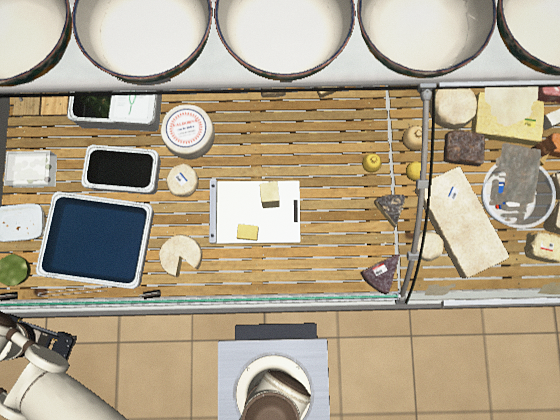

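View pics/s0.png

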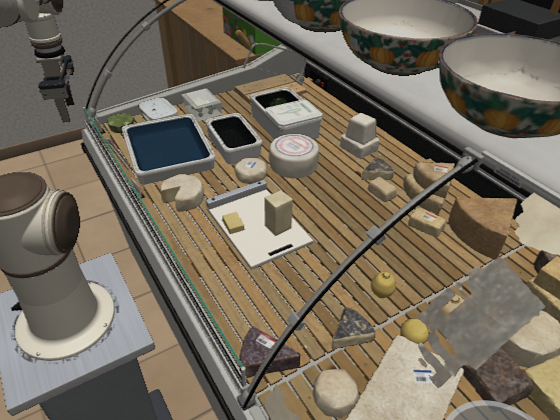

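The top view shows the stop at the left (about pixel 213,210), the block at (269,194) and the butter at (247,232), so board +x is roughly world +y. The block has to fall towards +y.

Run:
```python
from h import *
d=np.load('pics/t0.npy'); P=cloud('top',d); img=cv2.imread('pics/t0.png')
R=P[170:255,200:310].reshape(-1,3); C=img[170:255,200:310].reshape(-1,3).astype(int)
def rect(m,l):
    q=R[m]; r=cv2.minAreaRect((q[:,:2]*1000).astype(np.float32)); print(l,m.sum(),'z',np.median(q[:,2]).round(4),r, 'mean',q[:,:2].mean(0).round(4))
    print(cv2.boxPoints(r).round(0).tolist())
z=R[:,2]
rect((z>.112),'block'); rect((z>.034)&(z<.048)&(R[:,1]>.1),'bar'); 
rect((z>.035)&(z<.048)&(R[:,1]<.07),'butter')
w=(C.min(1)>200)&(z>.012)&(z<.024); rect(w,'board')
for p in[(372,160),(390,207),(180,180),(180,255),(380,272),(187,130)]:print(p,P[p[1],p[0]].round(3))
# side view block top
d=np.load('pics/s0.npy'); S=cloud('side',d)[185:245,255:300].reshape(-1,3); q=S[(S[:,2]>.112)&(S[:,2]<.135)]
r=cv2.minAreaRect((q[:,:2]*1000).astype(np.float32)); print('side',len(q),np.median(q[:,2]),r)
# glass arch heights
A=P[80:305,0:440].reshape(-1,3); hi=A[(A[:,2]>.08)&(A[:,0]>.15)&(A[:,0]<.7)]
H,_,_=np.histogram2d(hi[:,0],hi[:,1],bins=[np.arange(.1,.75,.1),np.arange(-.5,.7,.1)]);print(H)
```

```text
block 400 z 0.121 ((419.9480895996094, -13.176708221435547), (347.2650146484375, 51.58437728881836), 5.000514984130859) mean [ 0.5272 -0.0043]
[[245.0, -3.0], [249.0, -54.0], [595.0, -24.0], [591.0, 28.0]]
bar 434 z 0.0415 ((509.31146240234375, 172.47525024414062), (41.244564056396484, 226.9615478515625), 81.9800796508789) mean [0.5236 0.17  ]
[[394.0, 168.0], [619.0, 136.0], [625.0, 177.0], [400.0, 209.0]]
butter 140 z 0.0386 ((496.7297058105469, 31.031322479248047), (45.89625549316406, 130.31192016601562), 55.43922424316406) mean [0.4684 0.0483]
[[430.0, 49.0], [537.0, -25.0], [563.0, 13.0], [456.0, 87.0]]
board 3684 z 0.0168 ((526.6752319335938, 35.69976806640625), (249.4569549560547, 188.34532165527344), 89.64242553710938) mean [0.5248 0.0398]
[[432.0, -88.0], [620.0, -90.0], [622.0, 160.0], [433.0, 161.0]]
(372, 160) [ 0.667 -0.308  0.063]
(390, 207) [ 0.529 -0.359  0.034]
(180, 180) [0.622 0.267 0.046]
(180, 255) [0.397 0.262 0.051]
(380, 272) [ 0.335 -0.315  0.048]
(187, 130) [0.77  0.243 0.07 ]
side 337 0.12206488776673607 ((562.3360595703125, -2.803934097290039), (59.958126068115234, 54.33562088012695), 4.0345563888549805)
[[  0.   0.   0.   0.   0.   0.   0.   0.   0.   0.   0.]
 [ 83.  40.  14.  18. 435.  26.  11.  11.  17.  17.  14.]
 [  0. 403.   0.   0.   0.   0.   0.   0.   0.   0.   0.]
 [  0. 400.   0.   0.   0.   0.   0.   0.   0.   0.   0.]
 [  0. 477.   0.   0. 215. 184.   0.   0.   0.   0.   0.]
 [  0. 427.   0.   0.   0.   0.   0.   0.   0.   0.   0.]]
```

Run:
```python
import cv2
a=cv2.imread('pics/t0.png')[165:255,195:315]; cv2.imwrite('pics/t0c.png',cv2.resize(a,None,fx=6,fy=6,interpolation=cv2.INTER_CUBIC))
```

```text
(no output)
```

View pics/t0c.png

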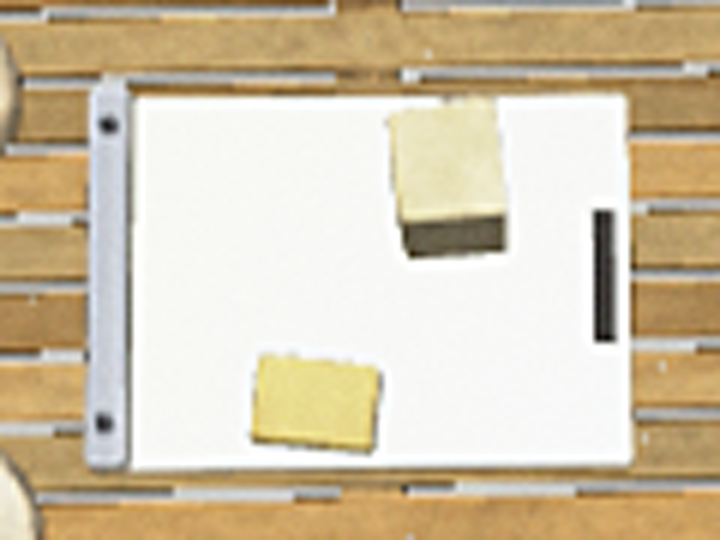

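The crop shows the stop face as vertical at x≈131, the block top over x 390–500 and yawed about 4°, and the butter at (250–380, 355–450). In world coordinates the block centre is about (0.562, -0.003), the board centre about (0.526, 0.045) and the stop face at y≈0.160. These agree with the given sizes. Next I'll turn the tool so the finger line runs along the block's rear face.

>>> step_arm --commands '[0.73,0,0,0,0.146,0.73,0,0,0,0.146,0.73,0,0,0,0.146,0.73,0,0,0,0.146,0.73,0,0,0,0.146,0.73,0,0,0,0.146,0.73,0,0,0,0.146,0.73,0,0,0,0.146]'

```text
t: 0.9
eef_pos: [0.1866, 0.5435, 0.236]
orientation: [0.683, 0.73, -0.001, 0.0]
force: [-0.4, 0.4, -0.4]
gripper_width: 0.325
grip_force: 0.0
```

>>> step_arm --commands '[0.73,-41,21,0,0,0.73,-41,21,0,0,0.73,-41,21,0,0,0.73,-41,21,0,0,0.73,-41,21,0,0,0.73,-41,21,0,0,0.73,-41,21,0,0,0.73,-41,21,0,0]'

```text
t: 1.7
eef_pos: [0.3783, 0.227, 0.2363]
orientation: [0.681, 0.732, -0.0, -0.0]
force: [0.9, 0.5, 0.4]
gripper_width: 0.269
grip_force: 0.0
```

>>> step_arm --commands '[0.73,-41,21,0,0,0.73,-41,21,0,0,0.73,-41,21,0,0,0.73,-41,21,0,0,0.73,-41,21,0,0,0.73,-41,21,0,0,0.73,-41,21,0,0,0.73,-41,21,0,0]'

```text
t: 2.5
eef_pos: [0.5695, -0.0881, 0.2361]
orientation: [0.681, 0.732, -0.0, -0.0]
force: [0.5, 0.8, -0.3]
gripper_width: 0.27
grip_force: 0.0
```

>>> step_arm --commands '[0.73,0,0,35,0,0.73,0,0,35,0,0.73,0,0,36,0,0.73,0,0,0,0]'

```text
t: 2.9
eef_pos: [0.5648, -0.0849, 0.1246]
orientation: [0.681, 0.732, -0.002, -0.006]
force: [-1.5, -0.3, 0.1]
gripper_width: 0.275
grip_force: 0.0
```

>>> step_arm --commands '[0.73,0,0,0,0,0.73,15,0,0,0,0.73,15,0,0,0]'

```text
t: 3.2
eef_pos: [0.5683, -0.0557, 0.1331]
orientation: [0.681, 0.732, 0.001, 0.002]
force: [-0.4, -0.0, 0.2]
gripper_width: 0.271
grip_force: 0.0
```

Run:
```python
from h import *
snap('side','s1'); print(get_obs()['eef_pos'])
a=cv2.imread('pics/s1.png')[130:280,180:340]; cv2.imwrite('pics/s1c.png',cv2.resize(a,None,fx=4,fy=4,interpolation=cv2.INTER_CUBIC))
```

```text
[ 0.56769975 -0.05310742  0.13260793]
```

View pics/s1c.png

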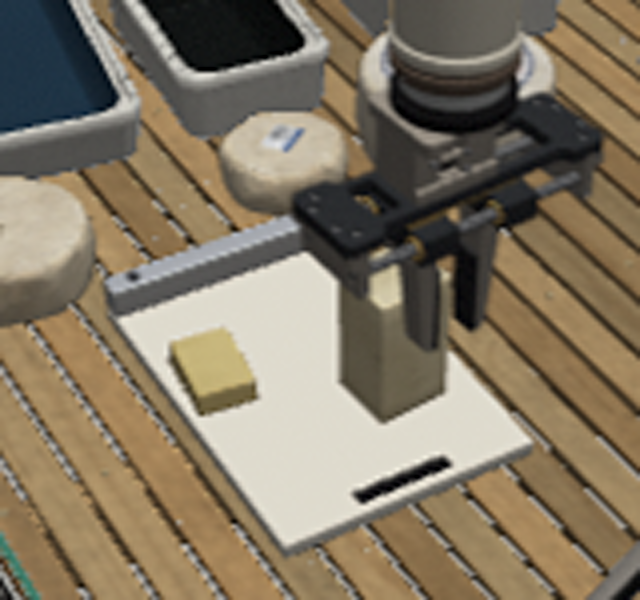

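The fingers are behind the upper rear face, but about 6 mm too far towards +x. I'll centre them, drop 4 mm and push steadily.

>>> step_arm --commands '[0.73,0,-7,4,0,0.73,0,0,0,0,0.73,7,0,0,0,0.73,7,0,0,0,0.73,7,0,0,0,0.73,7,0,0,0,0.73,7,0,0,0]'

```text
t: 3.95
eef_pos: [0.5576, -0.0215, 0.1268]
orientation: [0.681, 0.732, 0.0, 0.0]
force: [0.2, -1.1, 0.1]
gripper_width: 0.271
grip_force: 0.5
```

Run:
```python
from h import *
snap('side','s2'); print(get_obs()['eef_pos'])
a=cv2.imread('pics/s2.png')[130:280,180:340]; cv2.imwrite('pics/s2c.png',cv2.resize(a,None,fx=4,fy=4,interpolation=cv2.INTER_CUBIC))
```

```text
[ 0.55737536 -0.02040033  0.12666423]
```

View pics/s2c.png

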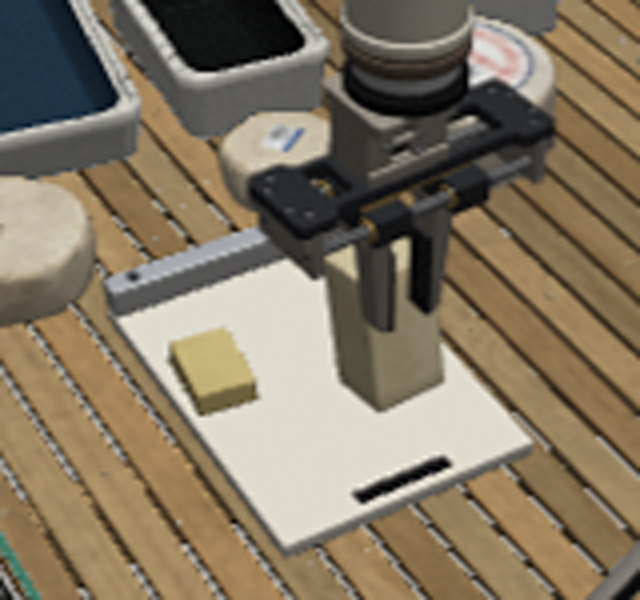

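The block is tilting towards the stop and its rear bottom edge has lifted. I'll keep pushing.

>>> step_arm --commands '[0.73,8,0,0,0,0.73,8,0,0,0,0.73,8,0,0,0,0.73,4,0,0,0,0.73,0,0,0,0,0.73,0,0,0,0,0.73,0,0,0,0]'

```text
t: 4.7
eef_pos: [0.5554, 0.0057, 0.1266]
orientation: [0.681, 0.732, -0.0, 0.0]
force: [-0.6, 0.1, 0.8]
gripper_width: 0.27
grip_force: 0.0
```

Run:
```python
from h import *
snap('side','s3'); print(get_obs()['eef_pos'])
a=cv2.imread('pics/s3.png')[130:280,180:340]; cv2.imwrite('pics/s3c.png',cv2.resize(a,None,fx=4,fy=4,interpolation=cv2.INTER_CUBIC))
```

```text
[0.55546808 0.005672   0.12659793]
```

View pics/s3c.png

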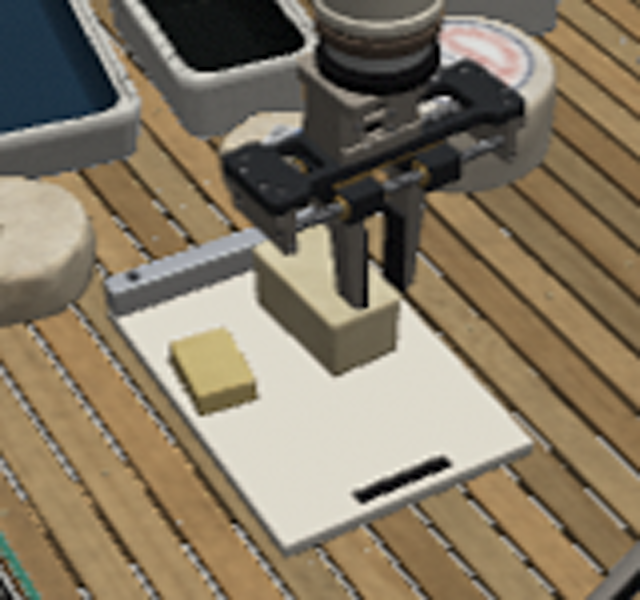

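The block lies flat, its former top towards the stop. I'll back off and measure it.

>>> step_arm --commands '[0.73,-25,0,0,0,0.73,-30,0,0,0,0.73,-30,0,0,0,0.73,0,0,0,0]'

```text
t: 5.15
eef_pos: [0.5619, -0.0823, 0.1269]
orientation: [0.683, 0.731, -0.0, 0.001]
force: [-0.6, 0.7, 0.4]
gripper_width: 0.269
grip_force: 0.0
```

```bash
cat > m.py <<'E'
from h import *
import sys
def main(f):
    p,d=snap('side',f); P=cloud('side',d)[175:245,235:300].reshape(-1,3)
    q=P[(P[:,2]>.062)&(P[:,2]<.078)&(P[:,1]<.19)&(P[:,0]<.63)&(P[:,0]>.5)&(P[:,1]>-.035)]
    r=cv2.minAreaRect((q[:,:2]*1000).astype(np.float32)); print(len(q),np.median(q[:,2]),r,cv2.boxPoints(r).round(1).tolist())
    P=cloud('side',d)[180:225,195:280].reshape(-1,3); b=P[(P[:,2]>.038)&(P[:,2]<.048)&(P[:,1]>.14)&(P[:,1]<.2)&(P[:,0]<.63)]
    print('bar y',np.percentile(b[:,1],[2,50,98]),len(b)); print(get_obs()['eef_pos'])
    a=cv2.imread(f'pics/{f}.png')[130:280,180:340]; cv2.imwrite(f'pics/{f}c.png',cv2.resize(a,None,fx=4,fy=4,interpolation=cv2.INTER_CUBIC))
main(sys.argv[1])
E
python3 m.py s4
```

```text
256 0.07038219346603464 ((552.5525512695312, 77.07796478271484), (56.77376174926758, 107.35728454589844), 5.051695823669434) [[519.5, 128.0], [529.0, 21.100000381469727], [585.5999755859375, 26.100000381469727], [576.0999755859375, 133.0]]
bar y [0.15696359 0.1668159  0.17964214] 310
[ 0.56165011 -0.08044949  0.12668309]
```

The block's top is at z = 0.070. Its centre is at (0.5525, 0.077), its yaw is 5° and its leading end is about 29 mm from the stop. I'll square the tool to the board, lower it behind the block and push.

>>> step_arm --commands '[0.73,0,0,0,0.067,0.73,0,-6,25,0,0.73,0,0,25,0,0.73,0,0,23,0,0.73,0,0,0,0,0.73,30,0,0,0,0.73,30,0,0,0,0.73,15,0,0,0]'

```text
t: 6.0
eef_pos: [0.5556, -0.0017, 0.0548]
orientation: [0.705, 0.709, 0.001, 0.0]
force: [-0.6, 0.2, 0.4]
gripper_width: 0.268
grip_force: 0.0
```

>>> step_arm --commands '[0.73,0,0,0,0,0.73,6,0,0,0,0.73,6,0,0,0,0.73,6,0,0,0,0.73,6,0,0,0,0.73,6,0,0,0,0.73,0,0,0,0]'

```text
t: 6.7
eef_pos: [0.555, 0.0268, 0.0536]
orientation: [0.705, 0.709, 0.0, -0.0]
force: [-0.7, -0.4, 0.9]
gripper_width: 0.267
grip_force: 0.0
```

```bash
python3 m.py s5
```

```text
133 0.06941935918068565 ((556.26708984375, 71.93556213378906), (122.7184066772461, 56.33879089355469), 83.88343811035156) [[521.7000122070312, 13.899999618530273], [577.7000122070312, 7.900000095367432], [590.7999877929688, 129.89999389648438], [534.7999877929688, 135.89999389648438]]
bar y [0.1566543  0.16594244 0.17935605] 167
[0.5550051  0.0265609  0.05355406]
```

>>> step_arm --commands '[0.73,4,0,0,0,0.73,4,0,0,0,0.73,3,0,0,0,0.73,0,0,0,0]'

```text
t: 7.15
eef_pos: [0.5549, 0.0376, 0.0536]
orientation: [0.705, 0.709, 0.0, -0.0]
force: [-0.2, 0.3, 0.4]
gripper_width: 0.27
grip_force: 0.0
```

>>> step_arm --commands '[0.73,3,0,0,0,0.73,2,0,0,0,0.73,0,0,0,0]'

```text
t: 7.45
eef_pos: [0.5549, 0.0425, 0.0536]
orientation: [0.705, 0.709, 0.0, -0.0]
force: [1.0, 0.7, -0.2]
gripper_width: 0.269
grip_force: 0.0
```

```bash
python3 m.py s6
```

```text
131 0.06972082756445164 ((555.743896484375, 89.34058380126953), (128.21878051757812, 57.326942443847656), 84.73876190185547) [[521.2999877929688, 28.100000381469727], [578.4000244140625, 22.899999618530273], [590.2000122070312, 150.60000610351562], [533.0999755859375, 155.8000030517578]]
bar y [0.15720969 0.16638266 0.17879454] 159
[0.55487039 0.04239763 0.05358304]
```

View pics/s6c.png

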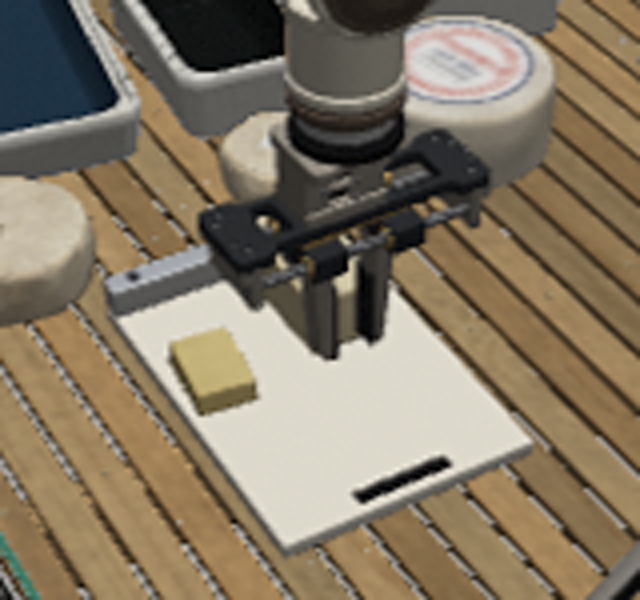

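The fingers are square behind the block and its leading end is at about y = 0.155, so it is nearly there. I'll creep forward until the force rises.

>>> step_arm --commands '[0.73,2,0,0,0,0.73,0,0,0,0]'

```text
t: 7.7
eef_pos: [0.5549, 0.0437, 0.0536]
orientation: [0.705, 0.709, -0.0, 0.0]
force: [-0.7, -3.8, 0.8]
gripper_width: 0.266
grip_force: 1.8
```

>>> step_arm --commands '[0.73,2,0,0,0,0.73,0,0,0,0]'

```text
t: 7.9
eef_pos: [0.5549, 0.0439, 0.054]
orientation: [0.705, 0.709, -0.002, 0.001]
force: [-2.7, -11.4, 2.3]
gripper_width: 0.27
grip_force: 5.5
```

>>> step_arm --commands '[0.73,1.5,0,0,0,0.73,0,0,0,0]'

```text
t: 8.1
eef_pos: [0.5549, 0.044, 0.0542]
orientation: [0.705, 0.709, -0.003, 0.002]
force: [-3.6, -16.1, 2.9]
gripper_width: 0.267
grip_force: 8.1
```

The force rises firmly at y = 0.044, as predicted for contact with the stop. I'll back off, rise and check.

>>> step_arm --commands '[0.73,-10,0,0,0,0.73,-40,0,0,0,0.73,-40,0,0,0,0.73,-40,0,-40,0,0.73,0,0,-40,0,0.73,0,0,0,0]'

```text
t: 8.7
eef_pos: [0.5596, -0.0799, 0.1351]
orientation: [0.706, 0.708, 0.003, 0.005]
force: [-0.2, 0.5, 0.2]
gripper_width: 0.266
grip_force: 0.0
```

```bash
python3 m.py s7
python3 - <<'E'
from h import *
snap('top','t7')
a=cv2.imread('pics/t7.png')[165:255,195:315]; cv2.imwrite('pics/t7c.png',cv2.resize(a,None,fx=6,fy=6,interpolation=cv2.INTER_CUBIC))
E
```

```text
258 0.070251911886552 ((558.1959838867188, 104.84516906738281), (57.0257453918457, 105.84888458251953), 0.00011042845289921388) [[529.7000122070312, 157.8000030517578], [529.7000122070312, 51.900001525878906], [586.7000122070312, 51.900001525878906], [586.7000122070312, 157.8000030517578]]
bar y [0.15019246 0.16570675 0.17925227] 218
[ 0.55787302 -0.07874869  0.13219344]
```

View pics/s7c.png

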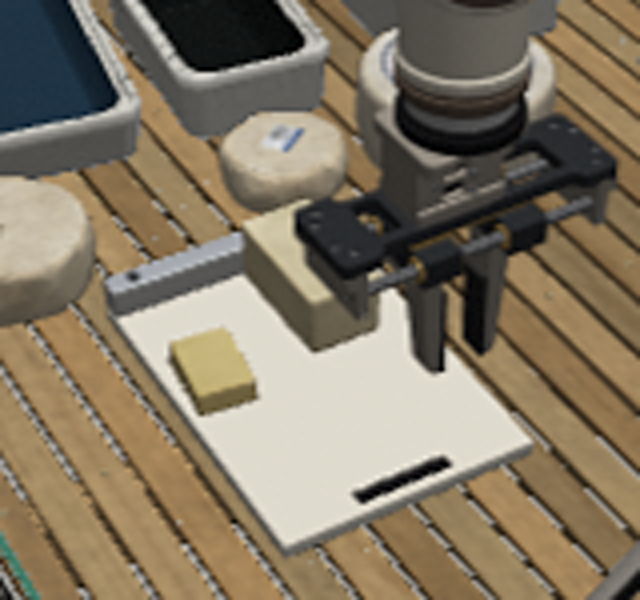

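View pics/t7c.png

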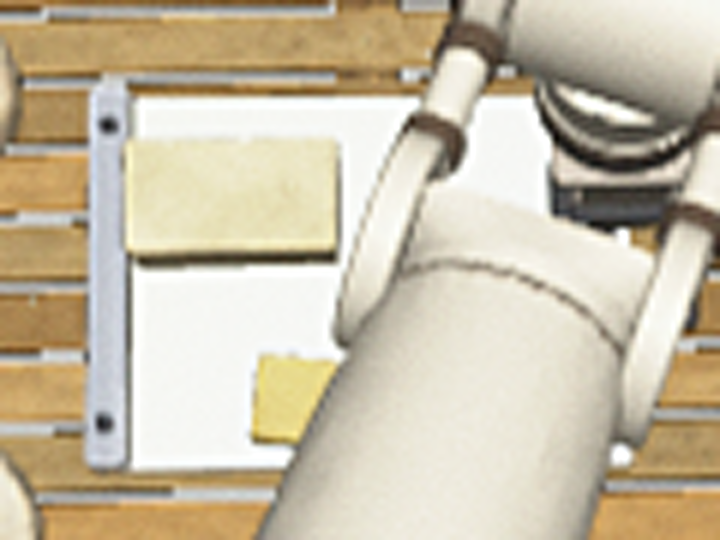

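Both views show the block flat, square and touching the stop (top view, crop x≈128). The butter hasn't moved and the arm is clear.

```bash
python3 -c "
from plant import *
print(close_job())"
```

```text
the job is handed in; nothing more can be done
None
```

The block was tipped over and pushed flat and square against the stop, with the butter unmoved and the arm clear; the job is handed in, but no verdict was returned.

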